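# Load two filter cartridges into a gravity tube magazine

## Task

Load the leaning tube magazine: let the longer cartridge slide in first, then the shorter one on top of it. The braked follower holds the column up, so press it down until it is fully home and flush with the mouth, then turn both keeper knobs clockwise to their end stops so that they lock the column in. Do not disturb the bottle or the tin.

Things in the scene. Friction and masses are not known exactly. Their poses are not given: they have to be found in the camera images.
- mouth: Mouth of the fixed magazine: aluminium collar, 66 x 114 x 12 mm, on a clear tube leaning 0.6 rad from vertical, mouth up and towards the robot. Origin: centre of the mouth in the collar's top plane, 190 mm above the worktop. z: tube axis, out of the mouth (parts travel along -z); y: the collar's long side; x: up the lean, away from the robot. Bore 44 mm with a 4 mm funnel chamfer.
- tube_floor (a point): Firm floor of the tube, on its axis, 160 mm below the mouth plane; axes as the mouth. A follower button (23 mm across) stands up to 24 mm above it; a friction brake (about 8 N) holds it where it was last pushed to; it does not spring back. Falling parts push it down only some mm; the column must be pressed on until it stops dead on the floor (15 to 20 N is enough).
- magazine: Fixed grey foot of the magazine, plate 200 x 110 x 12 mm with two upright cheeks beside the tube. Origin: centre of its underside; x away from the robot, y left. The mouth's centre lies 52 mm nearer to the robot than this origin, so the plate reaches 48 mm nearer than the mouth.
- cartridge_long_mid (a point): Middle of the longer cartridge: a white plastic cylinder 40 mm across and 90 mm long with two thin steel bands, both ends alike, about 0.13 kg, standing upright on the worktop. z: its axis. It goes in first; home, this point lies 115 mm below the mouth plane.
- cartridge_short_mid (a point): Middle of the shorter cartridge: the same white cylinder 40 mm across but 70 mm long, standing upright on the worktop. z: its axis. It goes in second; home, this point lies 35 mm below the mouth plane and its top end is flush with the mouth.
- keeper_left_grip (a point): Grip point of the left keeper, on its turning axis, 25 mm above the mouth plane, 39 mm from the tube axis on the mouth's +y side. Knob: black bar 36 x 11 x 24 mm, 13 to 37 mm above the mouth plane, on a boss over a steel arm 12 mm wide, 5 mm thick, underside 3 mm above the mouth plane, reaching 29 mm from the axis. x: along bar and arm to the arm's tip; z: turning axis, parallel to the tube.
- keeper_right_grip (a point): The same point of the right keeper, 39 mm from the tube axis on the mouth's -y side; same shape and axes.
- keeper_left (a joint): Angle of the left keeper in rad: 0 open, arm clear of the mouth; 1.4 end stop, arm over the last cartridge pointing at the tube axis (possible only once the column is home). Grows clockwise as seen looking into the mouth. Friction 0.05 N m holds it where it is left.
- keeper_right (a joint): Angle of the right keeper, likewise: 0 open, 1.4 closed at its stop, clockwise.
- bottle: Bystander: clear screw-cap bottle, 56 mm across, 108 mm high, standing; origin at its underside.
- tin: Bystander: round white tin, 54 mm across, 26 mm high; origin at its underside.
Mind the look-alikes: they are no part of the job. What is shaped like the part that bears cartridge_long_mid but black or green is not meant.

How it is judged:
By the outcome, as a careful person would: the job done as asked, in the order asked, and still so for the second after the job is handed in, with the robot touching nothing.
It also fails if it takes over 72 s, if anything falls off the work surface, if the arm or the gripper's body presses on something with over 40 N, if the wrist force passes 120 N, or if a joint passes its speed limit or range.

## Robot

A 6-joint arm with a two-finger parallel gripper is mounted at the origin on the work surface; the furniture and walls round the work are solid. World frame = base frame: x ahead of the robot, y to its left, z up, the work surface at z = 0. Lengths are in m, angles in rad, forces in N, time in s.
With the tool pointing down it reaches from about 0.3 to 0.875 m from the base axis. Payload 6.4 kg.
Tool frame: the origin (TCP) lies between the finger pads; the fingertips stand ctrl.tip_reach ahead of it and the grasp point (between the pads) lies 11 mm behind it (ctrl.tip_reach is the distance from the TCP to the fingertips, in m); z points along the fingers, x is the direction in which the jaws open and shut, and the axes are right-handed (so a half turn about z gives the same grasp; the last joint's range is limited). The gripper opens to 85 mm and grips with 20 to 120 N. Pads are 22 mm wide; open, the fingers measure 114 mm over their backs; the gripper's body (76 mm by 85 mm) begins 54 mm behind the grasp point. The pads swing forward as they close: fully open they stand 13 mm farther back than shut.
Start: joints at [1.133, 0.181, 1.607, -0, 1.354, -0.206], TCP at [0.132, 0.56, 0.239] pointing down, gripper open.
Joint ranges: [-2.99, 2.99], [-0.89, 2.07], [0.3, 2.58], [-1.14, 4.28], [0, 2.63], [-3.12, 3.12]. Speed limits (rad/s): [2.57, 2.57, 3.01, 3.14, 3.14, 3.14].

## Interface

Orientations are given as a unit quaternion [w, x, y, z].
In Python, from bench import telemetry, viewer, ticket, nets, ctrl gives the robot as it stands.
- The arm moves only by the tool step_arm, never from a script. Its argument "plan" is a list of rows, each a list of 2 entries, a list of its own where there are three numbers: the shift along the tool's x, y, z in m, then the turn, a rotation vector about the tool's x, y, z in degrees. A call has 1 to 5 rows; each row is the pose to reach, as a shift and turn from the pose commanded when the call began, along the tool's axes at that moment; what a row does not reach only later rows make up. A row lasts 1/10 s, in which the tool goes at most 50 mm and 8.59 degrees, less where a joint would pass 70% of its speed; a pose out of reach is approached as far as the arm can. A call with a gripper value outside its range is refused whole. "fingers" is the opening in per cent of the stroke, from 0 (shut) to 100 (fully open), set as the call begins (left out, the last holds). The fingers move at their own pace and stop on an object; the grip force is fixed at half the most. Time passes only in rows, so rows that repeat a pose let the fingers close. It gives the time, the measured TCP pose, the force and the opening at its end, in the units of the state.
- telemetry.get_obs(): the state, without advancing time (a new reading comes with each control period).
- viewer.camera(name): name is "scene" or "top" or "wrist"; returns the picture (384x512x3 uint8, red, green, blue); there is no depth.
- viewer.get_calibration(name): a dict with "K" (3x3 intrinsics, pixels), "origin" and "orientation" of the camera in the world. Camera axes: x right, y up, looking along -z (the intrinsics and any distortion apply to the point x, -y, -z); pixel columns grow to the right and rows downward; lengths in m; the calibration is good to about 2 mm. A picture is of the moment at which its call begins: read the wrist's pose just before it. get_calibration takes no time and is no camera call; for the wrist camera it gives the pose at the moment of the call.
- ticket.hand_in(): hands the job in, once; it reports no verdict.
Trained networks look in the newest picture that a camera, given by its name, has taken for a name from the list of things; names that differ only in an ending like _2 or _b are one class to them, and where a whole thing is asked for, a point or a joint stands for the part that bears it (a point fixed in the world has none). Each returns a list of dicts, best first, with "score" (0 to 1); they miss things now and then, are a little off and sometimes report something else, mostly with a low value. They report only what shows in the picture. A call takes as long as a camera call. They do not tell look-alikes from the thing itself.
- nets.boxes_of(thing, camera): "extent" ([left, top, right, bottom] in pixels, round what is visible of it).
The state is a dict: "time_s": time; "q": joint angles; "dq": joint speeds; "joint_efforts": joint torques, N m; "eef_pos": TCP position; "eef_rot": TCP orientation; "wrist_force": force on the tool from outside, world axes, zero at the start; "torque": the same for the moment, N m; "opening": opening from 0.0 (shut) to 1.0 (fully open).
Only numpy, scipy, OpenCV 4.12 (cv2) and the standard library are available. Lean on these libraries where they do the work, as an engineer would, in place of code of your own. Each camera call takes 0.05 s, during which the arm holds its last target.

## Working session

There is one attempt and no reset: what is moved stays moved. The work goes in short steps, Python scripts to look and compute and a tool call to move; the robot and the scene stay as the last step left them, time stands still between calls to the robot, and variables do not carry over. Pictures are saved under pics/ and viewed, and the job is handed in when it is done.

Besides the shell and the picture viewer there is one more tool, called after "Emit:" by a JSON object that holds its "fn" and its "kwargs". step_arm: Moves the arm, as the interface text tells. Its arguments: {"type":"object","properties":{"plan":{"type":"array"},"fingers":{"type":"number"}},"required":["plan"]}

```bash
ls; mkdir -p pics
python3 - <<'E'
from bench import telemetry, viewer, ticket, nets, ctrl
import cv2
o=telemetry.get_obs();print(o);print(ctrl.tip_reach)
for c in ["scene","top","wrist"]:
    im=viewer.camera(c);cv2.imwrite(f"pics/{c}0.png",im[:,:,::-1])
    print(c,viewer.get_calibration(c))
    for t in ["mouth","magazine","cartridge_long_mid","cartridge_short_mid","keeper_left_grip","keeper_right_grip","bottle","tin"]:
        try: print(t,[( [round(v) for v in d["extent"]],round(d["score"],2)) for d in nets.boxes_of(t,c)][:5])
        except Exception as e: print(t,e)
print(telemetry.get_obs()["time_s"])
E
```

```text
pics
{'time_s': 0.0, 'q': array([ 1.13271947e+00,  1.81563069e-01,  1.60808491e+00, -1.82913999e-05,
        1.35380509e+00, -2.06300298e-01]), 'dq': array([ 0.00103364, -0.00122168, -0.00055889, -0.00090556,  0.00112314,
        0.00069737]), 'joint_efforts': array([ 3.26919391e-03, -4.44877839e+01, -3.51338053e+01,  2.39609420e-05,
        9.02444765e-03,  4.07427308e-05]), 'eef_pos': array([0.13181824, 0.55908933, 0.23833461]), 'eef_rot': array([ 4.23624950e-04,  7.84124360e-01,  6.20603031e-01, -8.28194260e-04]), 'wrist_force': array([ 0.68617244, -0.17696479, -0.41946187]), 'torque': array([ 0.05097532, -0.0094596 ,  0.03091015]), 'opening': 0.9963519756552626}
0.008
scene {'K': array([[459.08976503,   0.        , 254.57546205],
       [  0.        , 459.08976503, 200.53067457],
       [  0.        ,   0.        ,   1.        ]]), 'origin': array([-0.527648  , -0.60269904,  0.71631458]), 'orientation': array([ 0.73216684,  0.46921268, -0.26885523, -0.41411116])}
mouth [([203, 165, 244, 209], 0.59)]
magazine [([199, 165, 254, 238], 0.74)]
cartridge_long_mid [([188, 219, 197, 256]
[... 750 characters left out ...]
artridge_short_mid [([158, 247, 177, 264], 0.61)]
keeper_left_grip [([173, 168, 176, 192], 0.67)]
keeper_right_grip [([171, 169, 176, 194], 0.66)]
bottle [([274, 232, 294, 255], 0.84)]
tin [([308, 228, 326, 252], 0.64)]
wrist {'K': array([[267.0078417 ,   0.        , 255.32861121],
       [  0.        , 267.0078417 , 189.2196986 ],
       [  0.        ,   0.        ,   1.        ]]), 'origin': array([0.06153504, 0.57715555, 0.37450433]), 'orientation': array([ 0.77638964, -0.11185663, -0.08831037,  0.61392874])}
mouth []
magazine []
cartridge_long_mid [([76, 339, 114, 384], 0.34)]
cartridge_short_mid [([81, 336, 112, 381], 0.66)]
keeper_left_grip []
keeper_right_grip []
bottle []
tin []
1.35
```

Run:
```python
import cv2
a=cv2.imread("pics/scene0.png")[140:320,160:360];cv2.imwrite("pics/scene0c.png",cv2.resize(a,None,fx=3.3,fy=3.3,interpolation=cv2.INTER_CUBIC))
a=cv2.imread("pics/top0.png")[120:280,140:380];cv2.imwrite("pics/top0c.png",cv2.resize(a,None,fx=3.3,fy=3.3,interpolation=cv2.INTER_CUBIC))
```

```text
(no output)
```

View pics/scene0.png

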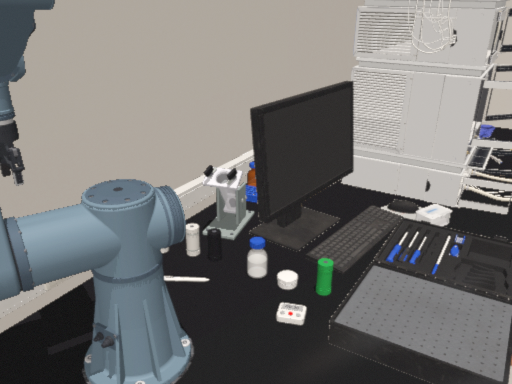

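View pics/top0.png

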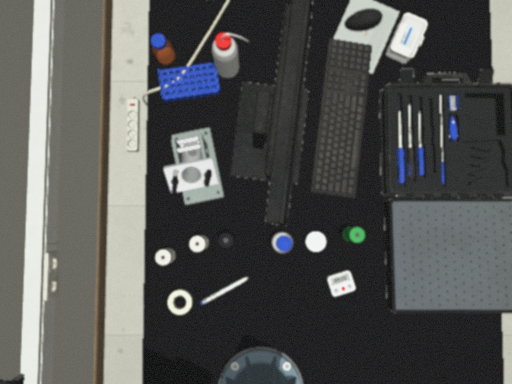

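View pics/wrist0.png

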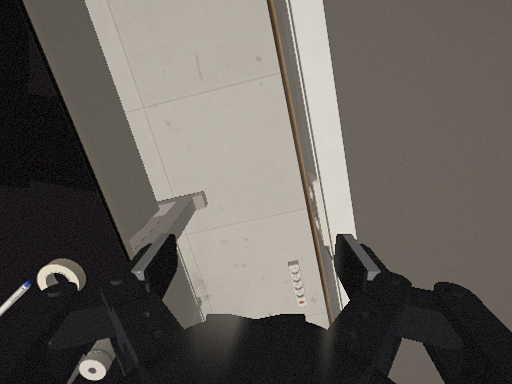

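```bash
ls pics
```

```text
scene0.png
scene0c.png
top0.png
top0c.png
wrist0.png
```

View pics/scene0c.png

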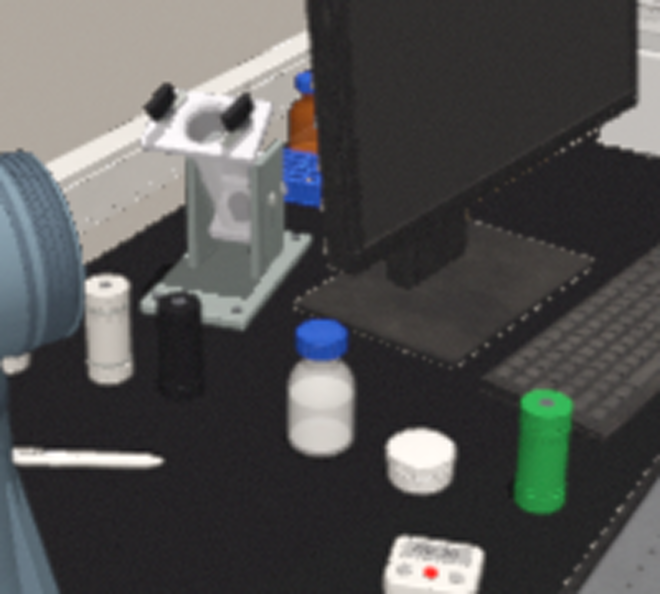

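View pics/top0c.png

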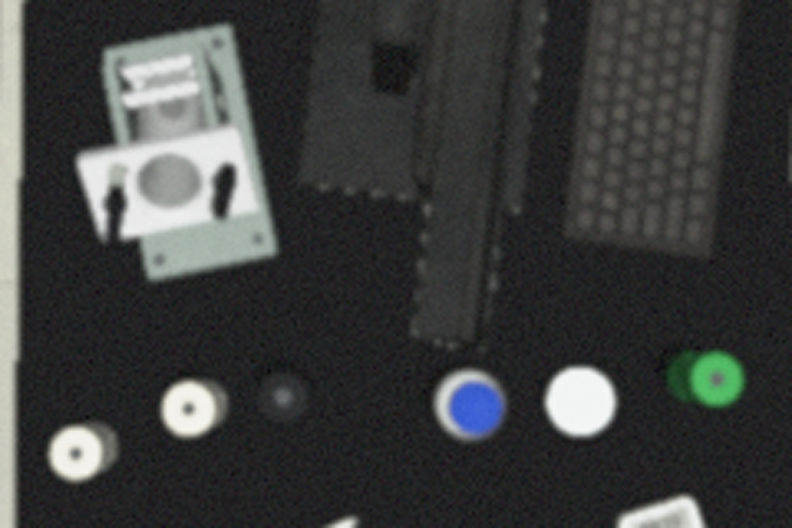

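Scene view: the magazine is at about (230,200), with the two white cylinders at (193,240) and, partly hidden, (164,245). Black (214,245) and green (324,277) are the decoys. In the top view the white tops are at (198,243) and (163,257), the mouth at (191,174).

```bash
cat > h.py <<'E'
import numpy as np, cv2
from scipy.spatial.transform import Rotation as R
from bench import telemetry, viewer, ticket, nets, ctrl
def rot(q): return R.from_quat([q[1],q[2],q[3],q[0]]).as_matrix()
def ray(cal,u,v):
    K=cal["K"];d=np.array([(u-K[0,2])/K[0,0],-(v-K[1,2])/K[1,1],-1.]);d=rot(cal["orientation"])@d
    return np.array(cal["origin"]),d
def at(cal,u,v,z):
    o,d=ray(cal,u,v);return o+d*(z-o[2])/d[2]
def proj(cal,P):
    P=np.atleast_2d(P);c=(P-cal["origin"])@rot(cal["orientation"]);K=cal["K"]
    return np.c_[K[0,2]+K[0,0]*c[:,0]/-c[:,2],K[1,2]-K[1,1]*c[:,1]/-c[:,2]]
def shot(name,f,crop=None,s=1):
    cal=viewer.get_calibration(name);im=viewer.camera(name)[:,:,::-1].copy();cv2.imwrite(f"pics/{f}_raw.png",im)
    return cal,im
E
python3 - <<'E'
from h import *
c=viewer.get_calibration("top");s=viewer.get_calibration("scene")
f=lambda x,y:(140+x/3.3-.35,120+y/3.3-.35)
for n,p,zs in [("A",(188,408),(.09,.07)),("B",(75,453),(.09,.07)),("mouth",(169,181),(.19,)),("bottle",(475,405),(.108,)),("tin",(580,401),(.026,)),("black",(283,397),(.09,))]:
    for z in zs: print(n,z,at(c,*f(*p),z).round(4))
# plate corners z=.012
for p in [(104,48),(233,25),(277,255),(150,281)]: print("plate",at(c,*f(*p),.012).round(4))
for p in [(78,155),(240,126),(262,212),(102,243)]: print("collar",at(c,*f(*p),.19).round(4))
g=lambda x,y:(160+x/3.3-.35,140+y/3.3-.35)
print("scene A top",at(s,*g(106,285),.09).round(4),at(s,*g(106,285),.07).round(4),"mouth",at(s,*g(206,125),.19).round(4), "black", at(s,*g(180,302),.09).round(4))
E
```

```text
A 0.09 [0.4017 0.1661 0.09  ]
A 0.07 [0.4008 0.1689 0.07  ]
B 0.09 [0.3669 0.2532 0.09  ]
B 0.07 [0.3654 0.2576 0.07  ]
mouth 0.19 [0.5668 0.1678 0.19  ]
bottle 0.108 [ 0.4051 -0.0554  0.108 ]
tin 0.026 [ 0.405  -0.1481  0.026 ]
black 0.09 [0.4103 0.0925 0.09  ]
plate [0.7017 0.2511 0.012 ]
plate [0.7217 0.142  0.012 ]
plate [0.5261 0.1034 0.012 ]
plate [0.5041 0.2097 0.012 ]
collar [0.5853 0.2327 0.19  ]
collar [0.6064 0.1176 0.19  ]
collar [0.5448 0.1015 0.19  ]
collar [0.5225 0.2147 0.19  ]
scene A top [0.4025 0.1627 0.09  ] [0.4322 0.1871 0.07  ] mouth [0.5591 0.1601 0.19  ] black [0.4108 0.0883 0.09  ]
```

```bash
cat >> h.py <<'E'
YAW=np.radians(11.3)
def down(h): # tool down, jaw x heading h
    x=np.array([np.cos(h),np.sin(h),0]);z=np.array([0,0,-1.]);return np.c_[x,np.cross(z,x),z]
def lean(yaw=None,spin=0,tilt=.6): # tool into tube; jaw along mouth x at spin 0 (spin about tool z)
    yaw=YAW if yaw is None else yaw
    zm=np.array([-np.sin(tilt)*np.cos(yaw),-np.sin(tilt)*np.sin(yaw),np.cos(tilt)]);y=np.array([-np.sin(yaw),np.cos(yaw),0]);x=np.cross(y,zm)
    return np.c_[x,-y,-zm]@R.from_rotvec([0,0,spin]).as_matrix()
def mouthR(yaw=None):
    L=lean(yaw);return np.c_[L[:,0],-L[:,1],-L[:,2]]
def goal(pos,Rt,o=None):
    o=o or telemetry.get_obs();R0=rot(o["eef_rot"]);sh=R0.T@(np.array(pos)-o["eef_pos"]);rv=np.degrees(R.from_matrix(R0.T@Rt).as_rotvec())
    print("t",round(o["time_s"],2),"q",o["q"].round(2),"pos",o["eef_pos"].round(4),"F",o["wrist_force"].round(1),"op",round(o["opening"],3));print("shift",sh.round(4).tolist(),"turn",rv.round(2).tolist())
E
python3 - <<'E'
from h import *
goal([.395,.16,.26],down(YAW))
E
```

```text
t 1.35 q [ 1.13  0.18  1.61  0.    1.35 -0.21] pos [0.1321 0.5597 0.2393] F [-0.3 -0.5 -0.4] op 1.003
shift [-0.3286, 0.3477, -0.0207] turn [-0.0, -0.0, 65.42]
```

Emit:
{"fn": "step_arm", "kwargs": {"plan": [[[-0.329,0.348,-0.02],[0,0,65.4]],[[-0.329,0.348,-0.02],[0,0,65.4]],[[-0.329,0.348,-0.02],[0,0,65.4]],[[-0.329,0.348,-0.02],[0,0,65.4]],[[-0.329,0.348,-0.02],[0,0,65.4]]], "fingers": 70}}

```text
time_s: 1.85
eef_pos: [0.2699, 0.3494, 0.25]
eef_rot: [-0.0, 0.958, 0.288, 0.0]
wrist_force: [1.2, 0.5, 0.7]
opening: 0.701
```

Run:
```python
from h import *
goal([.395,.16,.26],down(YAW))
```

```text
t 1.85 q [ 0.64 -0.14  1.91 -0.    1.37  0.06] pos [0.2699 0.3494 0.25  ] F [1.2 0.5 0.7] op 0.701
shift [0.0, 0.2269, -0.01] turn [-0.01, -0.05, 22.14]
```

Emit:
{"fn": "step_arm", "kwargs": {"plan": [[[0,0.227,-0.01],[0,0,22.1]],[[0,0.227,-0.01],[0,0,22.1]],[[0,0.227,-0.01],[0,0,22.1]],[[0,0.227,-0.01],[0,0,22.1]],[[0,0.227,-0.01],[0,0,22.1]]]}}

```text
time_s: 2.35
eef_pos: [0.3971, 0.1592, 0.2604]
eef_rot: [0.0, 0.995, 0.1, 0.001]
wrist_force: [0.2, 0.4, -0.0]
opening: 0.7
```

Run:
```python
from h import *
goal([.395,.16,.26],down(YAW))
cal,im=shot("wrist","w1");print(cal)
for t in ["mouth","magazine","cartridge_long_mid","cartridge_short_mid","keeper_left_grip","keeper_right_grip"]:
    print(t,[( [round(v) for v in d["extent"]],round(d["score"],2)) for d in nets.boxes_of(t,"wrist")][:5])
```

```text
t 2.35 q [ 0.1  -0.19  1.93 -0.    1.4  -0.1 ] pos [0.3971 0.1592 0.2604] F [ 0.2  0.4 -0. ] op 0.7
shift [-0.0019, -0.0012, 0.0004] turn [0.05, -0.09, 0.18]
{'K': array([[267.0078417 ,   0.        , 255.32861121],
       [  0.        , 267.0078417 , 189.2196986 ],
       [  0.        ,   0.        ,   1.        ]]), 'origin': array([0.38170975, 0.23049704, 0.39548014]), 'orientation': array([ 0.98484015, -0.14202218, -0.01532739,  0.09841059])}
mouth [([400, 161, 512, 311], 0.77)]
magazine [([226, 65, 260, 102], 0.73), ([329, 140, 512, 310], 0.65)]
cartridge_long_mid [([246, 145, 276, 188], 0.88), ([241, 194, 274, 243], 0.57)]
cartridge_short_mid []
keeper_left_grip [([435, 176, 509, 217], 0.62)]
keeper_right_grip [([407, 251, 469, 311], 0.76)]
```

View pics/w1_raw.png

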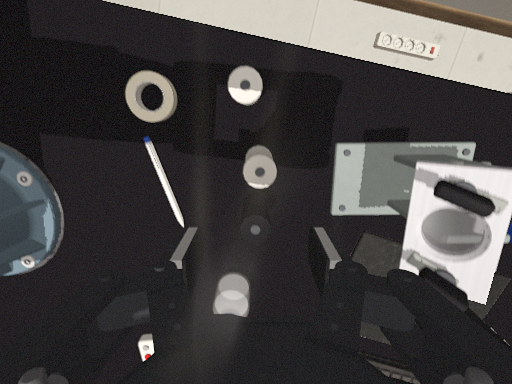

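Run:
```python
from h import *
c=viewer.get_calibration("wrist");o=telemetry.get_obs()
print("tcp px",proj(c,o["eef_pos"]), rot(c["orientation"]).round(2))
for n,p,z in [("A",(259.5,171.5),.09),("A",(259.5,171.5),.07),("B",(245,84.5),.07),("B",(245,84.5),.09),("black",(256,230),.09),("mouth",(456,234),.19)]: print(n,z,at(c,*p,z).round(4))
for p in [(419,165),(513,171),(487,301),(402,268)]: print("collar",at(c,*p,.19).round(4))
for P in [[.402,.166,.09],[.3655,.2576,.07],[.564,.166,.19]]: print(proj(c,P))
a=cv2.imread("pics/w1_raw.png")[40:250,190:330];cv2.imwrite("pics/w1c.png",cv2.resize(a,None,fx=2.8,fy=2.8,interpolation=cv2.INTER_CUBIC))
```

```text
tcp px [[256.53675405 245.54997837]] [[ 0.98 -0.19 -0.06]
 [ 0.2   0.94  0.28]
 [ 0.   -0.28  0.96]]
A 0.09 [0.3979 0.1687 0.09  ]
A 0.07 [0.3992 0.1644 0.07  ]
B 0.07 [0.3621 0.26   0.07  ]
B 0.09 [0.3632 0.2584 0.09  ]
black 0.09 [0.4091 0.0949 0.09  ]
mouth 0.19 [0.5648 0.171  0.19  ]
collar [0.5124 0.2204 0.19  ]
collar [0.5864 0.2308 0.19  ]
collar [0.6199 0.114  0.19  ]
collar [0.5319 0.1309 0.19  ]
[[262.42431358 174.36325968]]
[[247.53043229  87.31413222]]
[[452.67921409 239.1344979 ]]
```

View pics/w1c.png

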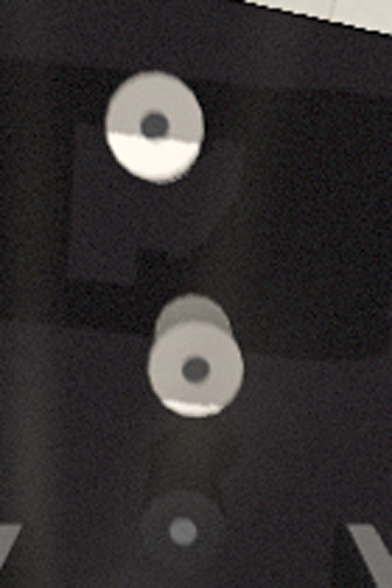

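Run:
```python
from h import *
goal([.400,.167,.053],down(YAW))
```

```text
t 2.7 q [ 0.11 -0.19  1.93  0.    1.4  -0.09] pos [0.3948 0.1631 0.2596] F [ 0.8 -0.4  0.3] op 0.697
shift [0.006, -0.0027, 0.2066] turn [-0.02, 0.02, 0.44]
```

Emit:
{"fn": "step_arm", "kwargs": {"plan": [[[0.006,-0.003,0.05],[0,0,0.4]],[[0.006,-0.003,0.1],[0,0,0.4]],[[0.006,-0.003,0.14],[0,0,0.4]],[[0.006,-0.003,0.14],[0,0,0.4]],[[0.006,-0.003,0.14],[0,0,0.4]]]}}

```text
time_s: 3.2
eef_pos: [0.4003, 0.1671, 0.1202]
eef_rot: [-0.0, 0.995, 0.099, -0.001]
wrist_force: [0.3, -0.5, 1.1]
opening: 0.698
```

Run:
```python
from h import *
goal([.400,.167,.053],down(YAW))
cal,im=shot("wrist","w2")
c=viewer.get_calibration("wrist")
print(proj(c,[[.4,.167,.09],[.4,.167,.0]]))
```

```text
t 3.2 q [ 0.12  0.01  2.05  0.    1.08 -0.08] pos [0.4003 0.1671 0.1202] F [ 0.3 -0.5  1.1] op 0.698
shift [-0.0002, 0.0, 0.0672] turn [-0.01, 0.07, 0.04]
[[253.70271975 222.65542583]
 [253.96920177 186.43381717]]
```

View pics/w2_raw.png

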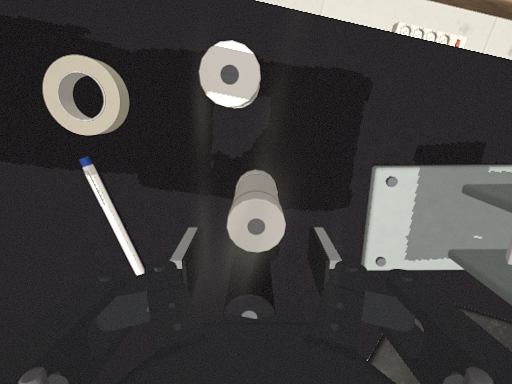

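Emit:
{"fn": "step_arm", "kwargs": {"plan": [[[0.002,0.002,0.03],[0,0,0]],[[0.002,0.002,0.067],[0,0,0]],[[0.002,0.002,0.067],[0,0,0]],[[0.002,0.002,0.067],[0,0,0]]]}}

```text
time_s: 3.65
eef_pos: [0.4043, 0.1651, 0.0547]
eef_rot: [-0.0, 0.995, 0.098, 0.001]
wrist_force: [1.0, -0.1, 0.7]
opening: 0.696
```

Emit:
{"fn": "step_arm", "kwargs": {"plan": [[[0,0,0],[0,0,0]],[[0,0,0],[0,0,0]],[[0,0,0],[0,0,0]],[[0,0,0],[0,0,0]],[[0,0,0],[0,0,0]]], "fingers": 20}}

```text
time_s: 4.15
eef_pos: [0.4049, 0.1651, 0.0554]
eef_rot: [-0.0, 0.995, 0.098, 0.002]
wrist_force: [-1.8, -0.5, 9.4]
opening: 0.456
```

Emit:
{"fn": "step_arm", "kwargs": {"plan": [[[0,0,-0.05],[0,0,0]],[[0,0,-0.1],[0,0,0]],[[0,0,-0.15],[0,0,0]],[[0,0,-0.2],[0,0,0]],[[0,0,-0.22],[0,0,0]]]}}

```text
time_s: 4.65
eef_pos: [0.4053, 0.1652, 0.28]
eef_rot: [-0.0, 0.995, 0.098, 0.006]
wrist_force: [-0.1, -0.2, -2.1]
opening: 0.454
```

Run:
```python
from h import *
M=np.array([.564,.168,.19]);L=lean()
goal(M-L[:,2]*.12,L)
```

```text
t 4.65 q [ 0.11 -0.18  1.89  0.    1.43 -0.08] pos [0.4053 0.1652 0.28  ] F [-0.1 -0.2 -2.1] op 0.454
shift [0.0886, 0.0283, -0.008] turn [0.06, 33.74, -0.02]
```

Emit:
{"fn": "step_arm", "kwargs": {"plan": [[[0.088,0.028,-0.008],[0,33.7,0]],[[0.088,0.028,-0.008],[0,33.7,0]],[[0.088,0.028,-0.008],[0,33.7,0]],[[0.088,0.028,-0.008],[0,33.7,0]],[[0.088,0.028,-0.008],[0,33.7,0]]]}}

```text
time_s: 5.15
eef_pos: [0.4903, 0.1544, 0.2772]
eef_rot: [-0.029, 0.953, 0.094, 0.286]
wrist_force: [-1.6, 0.0, -2.2]
opening: 0.453
```

Run:
```python
from h import *
M=np.array([.564,.168,.19]);L=lean()
goal(M-L[:,2]*.12,L)
for n in ["wrist","top","scene"]:
    cal,im=shot(n,"m1"+n)
    if n=="wrist":
        # overlay predicted collar
        MR=mouthR()
        P=[M+MR@np.array([a*.033,b*.057,0]) for a,b in [(1,1),(1,-1),(-1,-1),(-1,1)]]
        t=np.linspace(0,6.28,60);C=[M+MR@np.array([.022*np.cos(x),.022*np.sin(x),0]) for x in t]
        im2=cv2.resize(im,None,fx=1.5,fy=1.5)
        for X,c in ((P,(0,0,255)),(C,(0,255,0))): cv2.polylines(im2,[(proj(cal,X)*1.5).astype(int)],True,c,1)
        cv2.imwrite("pics/m1w.png",im2)
```

```text
t 5.15 q [ 0.01 -0.39  2.15  0.14  0.81 -0.26] pos [0.4903 0.1544 0.2772] F [-1.6  0.  -2.2] op 0.453
shift [0.0126, 0.0011, -0.0059] turn [-0.03, 0.93, -0.07]
```

View pics/m1w.png

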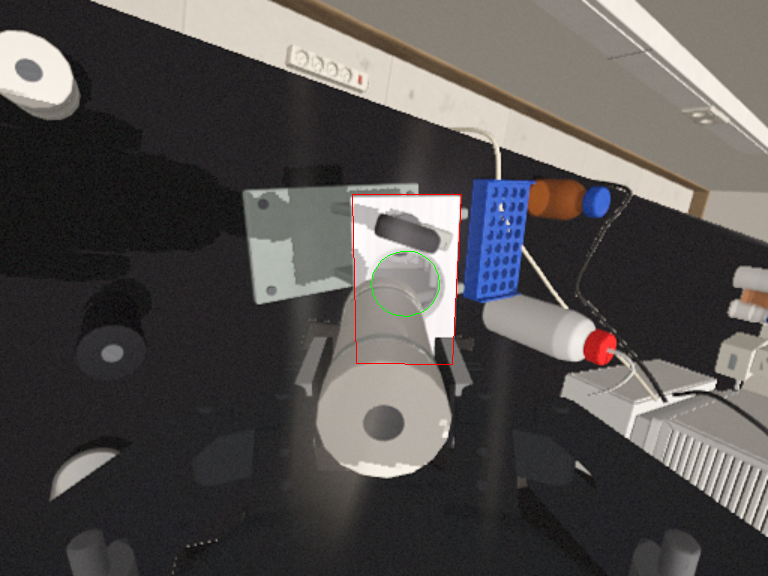

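Emit:
{"fn": "step_arm", "kwargs": {"plan": [[[0.0125,0.001,-0.006],[0,0.9,0]],[[0.0125,0.001,-0.006],[0,0.9,0]]]}}

```text
time_s: 5.5
eef_pos: [0.5048, 0.155, 0.2967]
eef_rot: [-0.029, 0.949, 0.094, 0.298]
wrist_force: [0.7, -0.4, -0.7]
opening: 0.456
```

Run:
```python
from h import *
M=np.array([.564,.168,.19]);L=lean()
goal(M-L[:,2]*.12,L)
goal(M-L[:,2]*.02,L)
for n in ["wrist"]:
    cal,im=shot(n,"m2"+n)
    if n=="wrist":
        MR=mouthR()
        P=[M+MR@np.array([a*.033,b*.057,0]) for a,b in [(1,1),(1,-1),(-1,-1),(-1,1)]]
        t=np.linspace(0,6.28,60);C=[M+MR@np.array([.022*np.cos(x),.022*np.sin(x),0]) for x in t]
        im2=cv2.resize(im[100:300,200:340],None,fx=4,fy=4,interpolation=cv2.INTER_CUBIC)
        for X,c in ((P,(0,0,255)),(C,(0,255,0))): cv2.polylines(im2,[((proj(cal,X)-[200,100])*4+1.5).astype(int)],True,c,1)
        cv2.imwrite("pics/m2w.png",im2[:600])
```

```text
t 5.5 q [ 0.01 -0.38  2.11  0.15  0.81 -0.26] pos [0.5048 0.155  0.2967] F [ 0.7 -0.4 -0.7] op 0.456
shift [-0.0103, -0.0012, 0.0022] turn [0.07, -0.51, -0.01]
t 5.5 q [ 0.01 -0.38  2.11  0.15  0.81 -0.26] pos [0.5048 0.155  0.2967] F [ 0.7 -0.4 -0.7] op 0.456
shift [-0.0111, -0.0013, 0.1022] turn [0.07, -0.51, -0.01]
```

View pics/m2w.png

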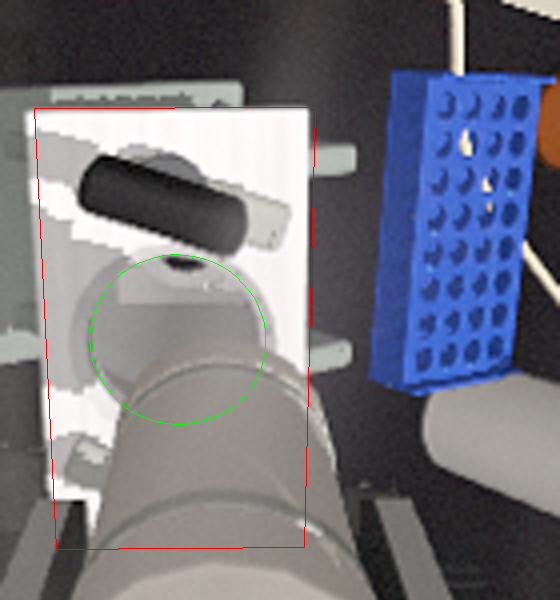

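Emit:
{"fn": "step_arm", "kwargs": {"plan": [[[-0.0115,-0.001,0.002],[0,-0.5,0]],[[-0.0115,-0.001,0.002],[0,-0.5,0]],[[-0.0115,-0.001,0.01],[0,-0.5,0]],[[-0.0115,-0.001,0.02],[0,-0.5,0]],[[-0.0115,-0.001,0.03],[0,-0.5,0]]]}}

```text
time_s: 6.05
eef_pos: [0.5096, 0.1574, 0.2605]
eef_rot: [-0.029, 0.951, 0.094, 0.292]
wrist_force: [0.1, 0.2, -1.3]
opening: 0.456
```

```bash
sed -i 's/^YAW=.*/&\nM=np.array([.563,.168,.19])/' h.py
python3 - <<'E'
from h import *
L=lean()
goal(M-L[:,2]*.02,L)
cal,im=shot("top","m3t");cv2.imwrite("pics/m3t.png",cv2.resize(im[110:260,140:300],None,fx=4,fy=4,interpolation=cv2.INTER_CUBIC))
cal,im=shot("scene","m3s");cv2.imwrite("pics/m3s.png",cv2.resize(im[100:250,150:300],None,fx=4,fy=4,interpolation=cv2.INTER_CUBIC))
cal,im=shot("wrist","m3w");
E
```

```text
t 6.05 q [ 0.02 -0.32  2.14  0.15  0.74 -0.26] pos [0.5096 0.1574 0.2605] F [ 0.1  0.2 -1.3] op 0.456
shift [0.0055, 0.0, 0.0689] turn [0.03, 0.29, -0.05]
```

View pics/m3t.png

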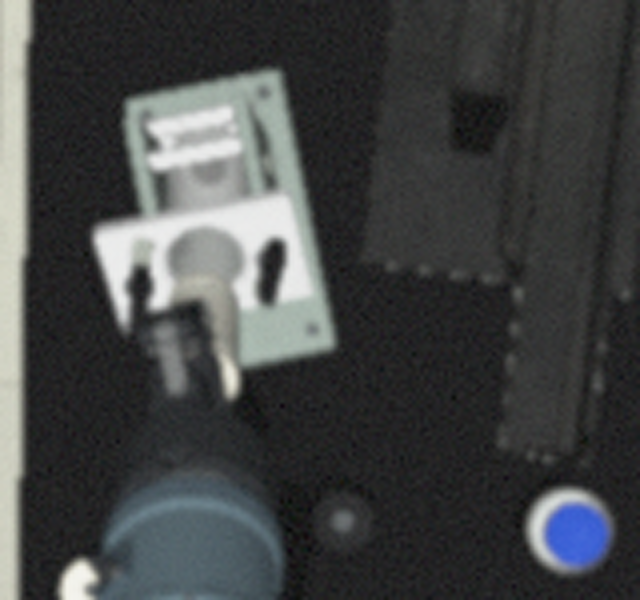

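View pics/m3s.png

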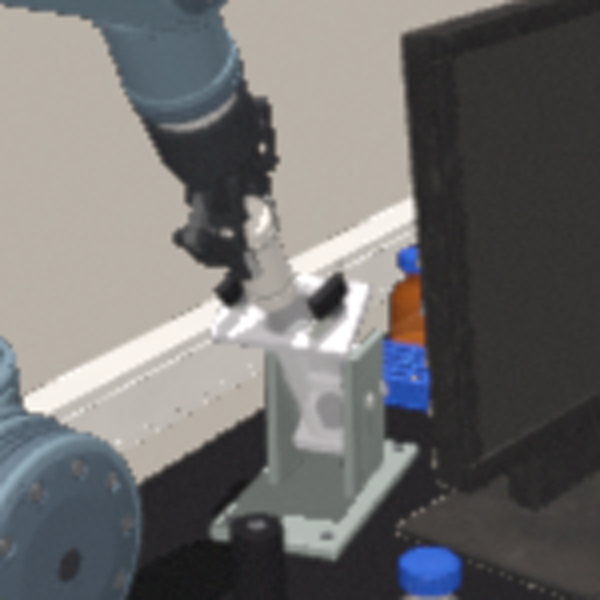

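View pics/m3w_raw.png

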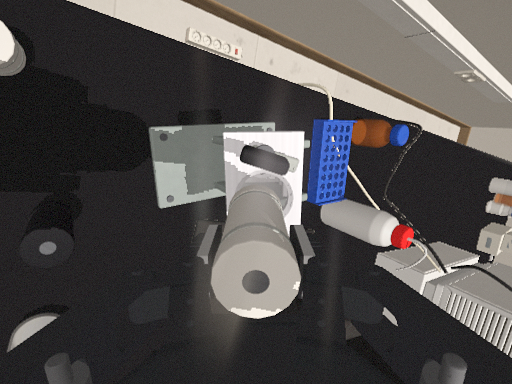

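Emit:
{"fn": "step_arm", "kwargs": {"plan": [[[0.0055,0,0.0],[0,0.3,0]],[[0.0055,0,0.015],[0,0.3,0]],[[0.0055,0,0.03],[0,0.3,0]],[[0.0055,0,0.036],[0,0.3,0]],[[0.0055,0,0.036],[0,0.3,0]]]}}

```text
time_s: 6.7
eef_pos: [0.5335, 0.1621, 0.2342]
eef_rot: [-0.029, 0.951, 0.094, 0.294]
wrist_force: [-0.2, -0.5, -2.1]
opening: 0.457
```

Run:
```python
from h import *
L=lean()
goal(M-L[:,2]*.02,L)
cal,im=shot("wrist","m4w");cv2.imwrite("pics/m4w.png",cv2.resize(im[100:330,170:350],None,fx=2.6,fy=2.6,interpolation=cv2.INTER_CUBIC))
```

```text
t 6.7 q [ 0.03 -0.21  2.12  0.16  0.65 -0.27] pos [0.5335 0.1621 0.2342] F [-0.2 -0.5 -2.1] op 0.457
shift [-0.0001, 0.0, 0.0335] turn [0.02, 0.04, -0.05]
```

View pics/m4w.png

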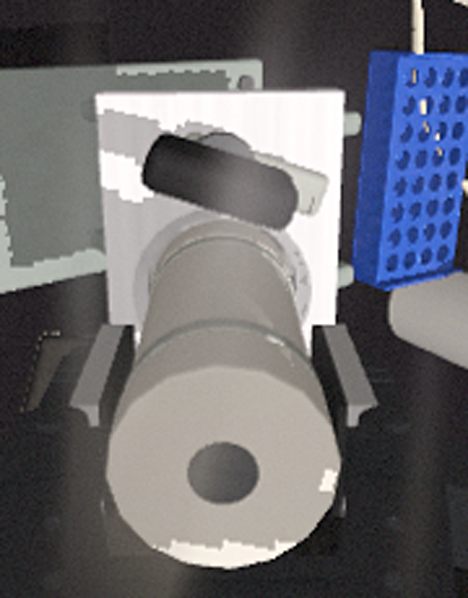

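Emit:
{"fn": "step_arm", "kwargs": {"plan": [[[0,0,0.008],[0,0,0]],[[0,0,0.016],[0,0,0]],[[0,0,0.024],[0,0,0]],[[0,0,0.032],[0,0,0]],[[0,0,0.032],[0,0,0]]]}}

```text
time_s: 7.25
eef_pos: [0.5512, 0.1657, 0.2069]
eef_rot: [-0.029, 0.951, 0.094, 0.293]
wrist_force: [0.1, -1.3, -2.0]
opening: 0.462
```

Run:
```python
from h import *
L=lean()
goal(M-L[:,2]*.02,L)
cal,im=shot("wrist","m5w");cv2.imwrite("pics/m5w.png",cv2.resize(im[100:330,170:350],None,fx=2.6,fy=2.6,interpolation=cv2.INTER_CUBIC))
```

```text
t 7.25 q [ 0.04 -0.12  2.11  0.17  0.57 -0.27] pos [0.5512 0.1657 0.2069] F [ 0.1 -1.3 -2. ] op 0.462
shift [0.0004, 0.0001, 0.0008] turn [0.02, 0.07, -0.06]
```

View pics/m5w.png

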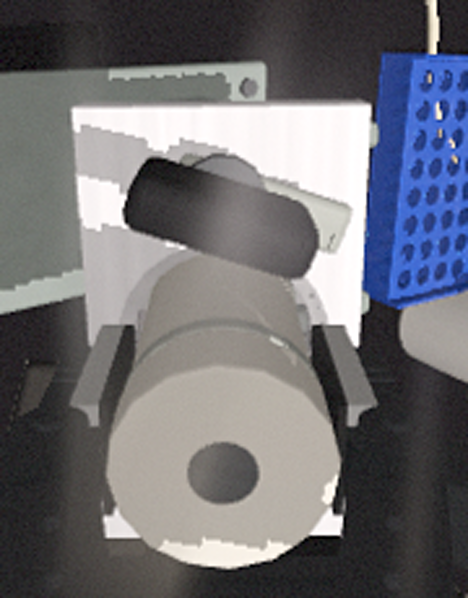

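Emit:
{"fn": "step_arm", "kwargs": {"plan": [[[0,0,0],[0,0,0]],[[0,0,0],[0,0,0]],[[0,0,0],[0,0,0]],[[0,0,0],[0,0,0]],[[0,0,0],[0,0,0]]], "fingers": 72}}

```text
time_s: 7.8
eef_pos: [0.5513, 0.1657, 0.2087]
eef_rot: [-0.029, 0.951, 0.094, 0.295]
wrist_force: [0.4, 0.7, -0.6]
opening: 0.718
```

Emit:
{"fn": "step_arm", "kwargs": {"plan": [[[0,0,-0.02],[0,0,0]],[[0,0,-0.06],[0,0,0]],[[0,0,-0.11],[0,0,0]],[[0,0,-0.12],[0,0,0]]]}}

```text
time_s: 8.2
eef_pos: [0.485, 0.1525, 0.3136]
eef_rot: [-0.029, 0.949, 0.094, 0.299]
wrist_force: [1.3, -0.3, 0.3]
opening: 0.72
```

Run:
```python
from h import *
goal([.365,.259,.26],down(YAW))
cal,im=shot("wrist","m6w");cv2.imwrite("pics/m6w.png",cv2.resize(im[80:330,150:380],None,fx=2.4,fy=2.4,interpolation=cv2.INTER_CUBIC))
```

```text
t 8.2 q [ 0.   -0.45  2.13  0.14  0.87 -0.26] pos [0.485  0.1525 0.3136] F [ 1.3 -0.3  0.3] op 0.72
shift [-0.1101, -0.128, -0.0117] turn [0.11, -34.94, -0.01]
```

View pics/m6w.png

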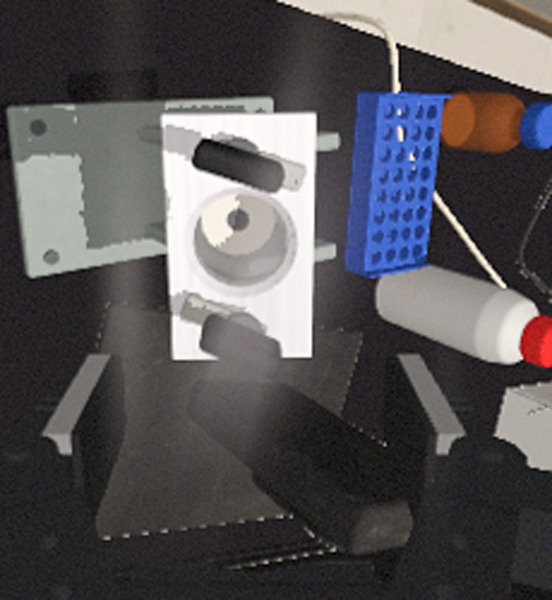

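Emit:
{"fn": "step_arm", "kwargs": {"plan": [[[-0.11,-0.128,-0.012],[0,-34.9,0]],[[-0.11,-0.128,-0.012],[0,-34.9,0]],[[-0.11,-0.128,-0.012],[0,-34.9,0]],[[-0.11,-0.128,-0.012],[0,-34.9,0]],[[-0.11,-0.128,-0.012],[0,-34.9,0]]]}}

```text
time_s: 8.75
eef_pos: [0.3636, 0.2604, 0.252]
eef_rot: [0.001, 0.995, 0.099, -0.008]
wrist_force: [-0.2, 1.0, -0.4]
opening: 0.721
```

Run:
```python
from h import *
goal([.365,.259,.12],down(YAW))
```

```text
t 8.75 q [ 0.35 -0.12  1.89  0.    1.39  0.15] pos [0.3636 0.2604 0.252 ] F [-0.2  1.  -0.4] op 0.721
shift [0.0033, 0.0016, 0.132] turn [0.03, 0.96, 0.1]
```

Emit:
{"fn": "step_arm", "kwargs": {"plan": [[[0.003,0.0015,0.05],[0,0.5,0]],[[0.003,0.0015,0.1],[0,0.5,0]],[[0.003,0.0015,0.142],[0,0.5,0]],[[0.003,0.0015,0.142],[0,0.5,0]],[[0.003,0.0015,0.142],[0,0.5,0]]]}}

```text
time_s: 9.25
eef_pos: [0.3663, 0.2572, 0.1134]
eef_rot: [0.0, 0.995, 0.098, 0.0]
wrist_force: [0.3, -0.8, 1.1]
opening: 0.722
```

Run:
```python
from h import *
goal([.3655,.2585,.040],down(YAW))
cal,im=shot("wrist","w4")
print(proj(cal,[[.3655,.2585,.07]]))
```

```text
t 9.25 q [ 0.35  0.06  2.03 -0.    1.06  0.15] pos [0.3663 0.2572 0.1134] F [ 0.3 -0.8  1.1] op 0.722
shift [-0.0005, -0.0014, 0.0734] turn [0.02, -0.01, -0.09]
[[255.51484163 214.5121067 ]]
```

View pics/w4_raw.png

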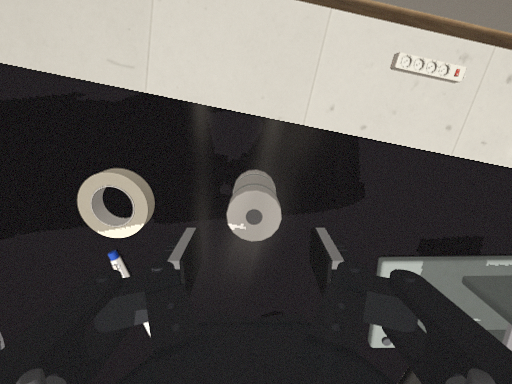

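Emit:
{"fn": "step_arm", "kwargs": {"plan": [[[-0.0015,0,0.03],[0,0,0]],[[-0.0015,0,0.073],[0,0,0]],[[-0.0015,0,0.073],[0,0,0]],[[-0.0015,0,0.073],[0,0,0]],[[-0.0015,0,0.073],[0,0,0]]]}}

```text
time_s: 9.8
eef_pos: [0.3672, 0.2584, 0.0432]
eef_rot: [-0.001, 0.995, 0.098, 0.003]
wrist_force: [-0.3, 0.3, -0.5]
opening: 0.719
```

Emit:
{"fn": "step_arm", "kwargs": {"plan": [[[0,0,0],[0,0,0]],[[0,0,0],[0,0,0]],[[0,0,0],[0,0,0]],[[0,0,0],[0,0,0]],[[0,0,0],[0,0,0]]], "fingers": 20}}

```text
time_s: 10.3
eef_pos: [0.3663, 0.2582, 0.0425]
eef_rot: [-0.0, 0.995, 0.098, 0.002]
wrist_force: [-2.4, -0.8, 12.1]
opening: 0.455
```

Emit:
{"fn": "step_arm", "kwargs": {"plan": [[[0,0,-0.05],[0,0,0]],[[0,0,-0.1],[0,0,0]],[[0,0,-0.15],[0,0,0]],[[0,0,-0.2],[0,0,0]],[[0,0,-0.23],[0,0,0]]]}}

```text
time_s: 10.8
eef_pos: [0.3656, 0.258, 0.2754]
eef_rot: [-0.001, 0.995, 0.098, 0.004]
wrist_force: [1.2, 0.3, -1.8]
opening: 0.455
```

Run:
```python
from h import *
L=lean()
goal(M-L[:,2]*.10,L)
```

```text
t 10.8 q [ 0.35 -0.15  1.87 -0.    1.42  0.15] pos [0.3656 0.258  0.2754] F [ 1.2  0.3 -1.8] op 0.455
shift [0.1195, 0.1269, 0.0036] turn [-0.05, 33.97, -0.05]
```

Emit:
{"fn": "step_arm", "kwargs": {"plan": [[[0.1195,0.127,0.0],[0,34,0]],[[0.1195,0.127,0.0],[0,34,0]],[[0.1195,0.127,0.0],[0,34,0]],[[0.1195,0.127,0.0],[0,34,0]],[[0.1195,0.127,0.0],[0,34,0]]]}}

```text
time_s: 11.3
eef_pos: [0.5049, 0.1541, 0.2679]
eef_rot: [-0.028, 0.952, 0.092, 0.291]
wrist_force: [-1.6, 0.1, -2.5]
opening: 0.453
```

Emit:
{"fn": "step_arm", "kwargs": {"plan": [[[0,0,0],[0,0,0]],[[0,0,0],[0,0,0]]]}}

```text
time_s: 11.5
eef_pos: [0.5068, 0.1569, 0.2714]
eef_rot: [-0.029, 0.952, 0.094, 0.291]
wrist_force: [-0.2, -1.0, -1.1]
opening: 0.451
```

Run:
```python
from h import *
L=lean()
goal(M-L[:,2]*.06,L)
```

```text
t 11.5 q [ 0.01 -0.34  2.13  0.15  0.77 -0.26] pos [0.5068 0.1569 0.2714] F [-0.2 -1.  -1.1] op 0.451
shift [0.0016, 0.0001, 0.0395] turn [0.0, 0.36, -0.01]
```

Emit:
{"fn": "step_arm", "kwargs": {"plan": [[[0.0015,0,0.02],[0,0.3,0]],[[0.0015,0,0.039],[0,0.3,0]],[[0.0015,0,0.039],[0,0.3,0]],[[0.0015,0,0.039],[0,0.3,0]]]}}

```text
time_s: 11.9
eef_pos: [0.5291, 0.1617, 0.2388]
eef_rot: [-0.029, 0.951, 0.094, 0.293]
wrist_force: [0.1, 0.7, -1.4]
opening: 0.451
```

Run:
```python
from h import *
L=lean()
goal(M-L[:,2]*.02,L)
cal,im=shot("wrist","m7w");cv2.imwrite("pics/m7w.png",cv2.resize(im[100:330,170:350],None,fx=2.6,fy=2.6,interpolation=cv2.INTER_CUBIC))
```

```text
t 11.9 q [ 0.03 -0.23  2.12  0.16  0.66 -0.27] pos [0.5291 0.1617 0.2388] F [ 0.1  0.7 -1.4] op 0.451
shift [0.001, 0.0005, 0.0397] turn [-0.04, 0.16, 0.03]
```

View pics/m7w.png

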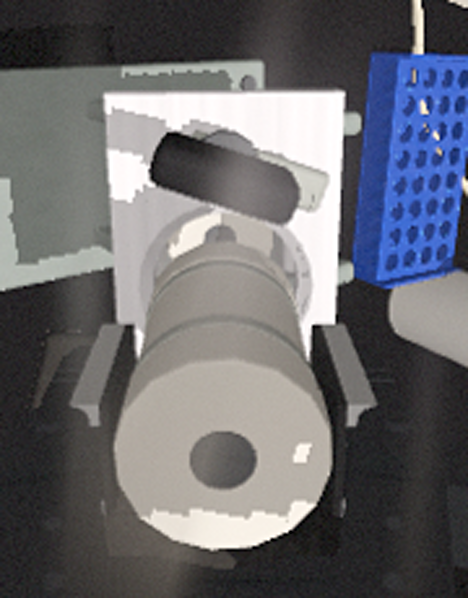

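Emit:
{"fn": "step_arm", "kwargs": {"plan": [[[0.001,0,0.01],[0,0.1,0]],[[0.001,0,0.02],[0,0.1,0]],[[0.001,0,0.03],[0,0.1,0]],[[0.001,0,0.038],[0,0.1,0]],[[0.001,0,0.038],[0,0.1,0]]]}}

```text
time_s: 12.45
eef_pos: [0.5507, 0.1651, 0.2059]
eef_rot: [-0.029, 0.951, 0.093, 0.293]
wrist_force: [0.3, -0.1, -1.7]
opening: 0.452
```

Emit:
{"fn": "step_arm", "kwargs": {"plan": [[[0,0,0],[0,0,0]],[[0,0,0],[0,0,0]],[[0,0,0],[0,0,0]],[[0,0,0],[0,0,0]],[[0,0,0],[0,0,0]]], "fingers": 72}}

```text
time_s: 12.95
eef_pos: [0.5511, 0.1651, 0.2082]
eef_rot: [-0.029, 0.951, 0.094, 0.295]
wrist_force: [0.1, -0.7, 1.1]
opening: 0.721
```

Emit:
{"fn": "step_arm", "kwargs": {"plan": [[[0,0,-0.02],[0,0,0]],[[0,0,-0.06],[0,0,0]],[[0,0,-0.09],[0,0,0]],[[0,0,-0.09],[0,0,0]]], "fingers": 0}}

```text
time_s: 13.35
eef_pos: [0.5019, 0.1552, 0.287]
eef_rot: [-0.029, 0.949, 0.094, 0.298]
wrist_force: [0.4, 0.3, -0.2]
opening: 0.037
```

Run:
```python
from h import *
L=lean()
goal(M-L[:,2]*.06,L)
cal,im=shot("wrist","m8w")
im=cv2.imread("pics/m8w_raw.png");cv2.imwrite("pics/m8w.png",cv2.resize(im[80:330,150:380],None,fx=2.4,fy=2.4,interpolation=cv2.INTER_CUBIC))
cal,im=shot("scene","m8s");cv2.imwrite("pics/m8s.png",cv2.resize(im[100:250,150:300],None,fx=4,fy=4,interpolation=cv2.INTER_CUBIC))
```

```text
t 13.35 q [ 0.01 -0.38  2.13  0.15  0.79 -0.26] pos [0.5019 0.1552 0.287 ] F [ 0.4  0.3 -0.2] op 0.037
shift [-0.0037, -0.0006, 0.0552] turn [0.09, -0.48, 0.01]
```

View pics/m8w.png

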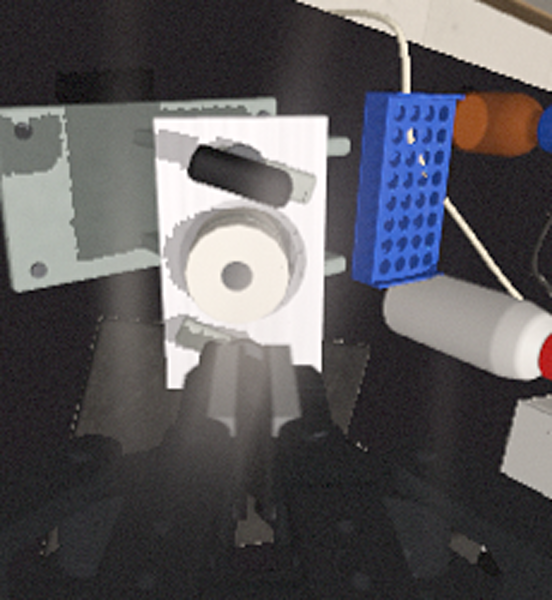

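View pics/m8s.png

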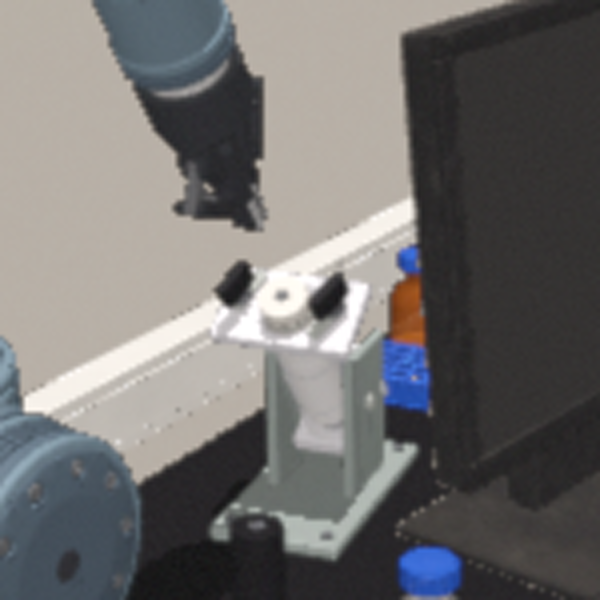

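Emit:
{"fn": "step_arm", "kwargs": {"plan": [[[-0.0035,-0.0005,0.02],[0,-0.5,0]],[[-0.0035,-0.0005,0.04],[0,-0.5,0]],[[-0.0035,-0.0005,0.06],[0,-0.5,0]],[[-0.0035,-0.0005,0.065],[0,-0.5,0]],[[-0.0035,-0.0005,0.065],[0,-0.5,0]]]}}

```text
time_s: 13.95
eef_pos: [0.5334, 0.1623, 0.224]
eef_rot: [-0.029, 0.953, 0.094, 0.288]
wrist_force: [-0.9, -0.9, -0.3]
opening: -0.001
```

Run:
```python
from h import *
L=lean()
goal(M-L[:,2]*.008,L)
```

```text
t 13.95 q [ 0.03 -0.19  2.12  0.16  0.64 -0.27] pos [0.5334 0.1623 0.224 ] F [-0.9 -0.9 -0.3] op -0.001
shift [0.0061, 0.0002, 0.037] turn [-0.01, 0.73, -0.06]
```

Emit:
{"fn": "step_arm", "kwargs": {"plan": [[[0.006,0,0.005],[0,0.7,0]],[[0.006,0,0.01],[0,0.7,0]],[[0.006,0,0.015],[0,0.7,0]],[[0.006,0,0.018],[0,0.7,0]],[[0.006,0,0.02],[0,0.7,0]]]}}

```text
time_s: 14.45
eef_pos: [0.5502, 0.1655, 0.2133]
eef_rot: [-0.029, 0.95, 0.094, 0.296]
wrist_force: [-5.5, -0.9, 4.1]
opening: -0.003
```

Run:
```python
from h import *
L=lean()
goal(M-L[:,2]*.008,L)
```

```text
t 14.45 q [ 0.03 -0.14  2.11  0.17  0.58 -0.27] pos [0.5502 0.1655 0.2133] F [-5.5 -0.9  4.1] op -0.003
shift [-0.0024, 0.0001, 0.0186] turn [0.03, -0.24, -0.04]
```

Emit:
{"fn": "step_arm", "kwargs": {"plan": [[[-0.001,0,0.003],[0,-0.2,0]],[[-0.002,0,0.006],[0,-0.2,0]],[[-0.002,0,0.008],[0,-0.2,0]],[[-0.002,0,0.01],[0,-0.2,0]]]}}

```text
time_s: 14.85
eef_pos: [0.5551, 0.1664, 0.2055]
eef_rot: [-0.029, 0.95, 0.094, 0.296]
wrist_force: [-3.6, -0.4, 7.2]
opening: 0.001
```

Run:
```python
from h import *
L=lean()
goal(M-L[:,2]*.008,L)
```

```text
t 14.85 q [ 0.04 -0.11  2.1   0.17  0.56 -0.28] pos [0.5551 0.1664 0.2055] F [-3.6 -0.4  7.2] op 0.001
shift [-0.0022, -0.0, 0.0093] turn [0.05, -0.22, -0.03]
```

Emit:
{"fn": "step_arm", "kwargs": {"plan": [[[-0.001,0,0.002],[0,-0.2,0]],[[-0.001,0,0.004],[0,-0.2,0]],[[-0.001,0,0.006],[0,-0.2,0]],[[-0.001,0,0.008],[0,-0.2,0]]]}}

```text
time_s: 15.25
eef_pos: [0.5594, 0.1672, 0.1991]
eef_rot: [-0.029, 0.95, 0.094, 0.295]
wrist_force: [-3.0, 0.0, 8.4]
opening: -0.002
```

Emit:
{"fn": "step_arm", "kwargs": {"plan": [[[0,0,0.001],[0,0,0]],[[0,0,0.002],[0,0,0]]]}}

```text
time_s: 15.45
eef_pos: [0.5605, 0.1676, 0.198]
eef_rot: [-0.029, 0.95, 0.094, 0.295]
wrist_force: [-18.6, -1.7, 25.6]
opening: -0.0
```

Run:
```python
from h import *
L=lean()
goal(M-L[:,2]*.008,L)
```

```text
t 15.45 q [ 0.04 -0.08  2.09  0.17  0.54 -0.28] pos [0.5605 0.1676 0.198 ] F [-18.6  -1.7  25.6] op -0.0
shift [-0.0024, 0.0001, 0.0001] turn [0.04, -0.14, -0.02]
```

Emit:
{"fn": "step_arm", "kwargs": {"plan": [[[0,0,-0.03],[0,0,0]],[[-0.002,0,-0.07],[0,0,-8]],[[-0.002,0,-0.08],[0,0,-16]],[[-0.002,0,-0.08],[0,0,-24]],[[-0.002,0,-0.08],[0,0,-32]]], "fingers": 45}}

```text
time_s: 15.95
eef_pos: [0.5131, 0.1581, 0.2611]
eef_rot: [0.054, 0.887, 0.355, 0.29]
wrist_force: [0.3, 0.5, -0.4]
opening: 0.449
```

Run:
```python
from h import *
L=lean(spin=np.radians(-80.2));MR=mouthR()
goal(M+MR@np.array([0,.039,.085]),L)
cal,im=shot("wrist","m9w")
im=cv2.resize(im,None,fx=1.5,fy=1.5)
def dr(P,c,closed=True): cv2.polylines(im,[(proj(cal,[M+MR@np.array(p) for p in P])*1.5).astype(int)],closed,c,1)
dr([[a*.033,b*.057,0] for a,b in [(1,1),(1,-1),(-1,-1),(-1,1)]],(0,0,255))
dr([[.020*np.cos(x),.020*np.sin(x),0] for x in np.linspace(0,6.28,50)],(0,255,0))
for s in (1,-1):
    c,si=np.cos(np.radians(-9.8)),np.sin(np.radians(-9.8))
    dr([[c*a*.018-si*b*.0055,s*.039+si*a*.018+c*b*.0055,.037] for a,b in [(1,1),(1,-1),(-1,-1),(-1,1)]],(255,0,255))
cv2.imwrite("pics/m9w.png",im)
```

```text
t 15.95 q [ 0.02 -0.31  2.13  0.15  0.73 -0.82] pos [0.5131 0.1581 0.2611] F [ 0.3  0.5 -0.4] op 0.449
shift [0.0224, -0.032, 0.0023] turn [-0.02, 0.08, -47.9]
```

View pics/m9w.png

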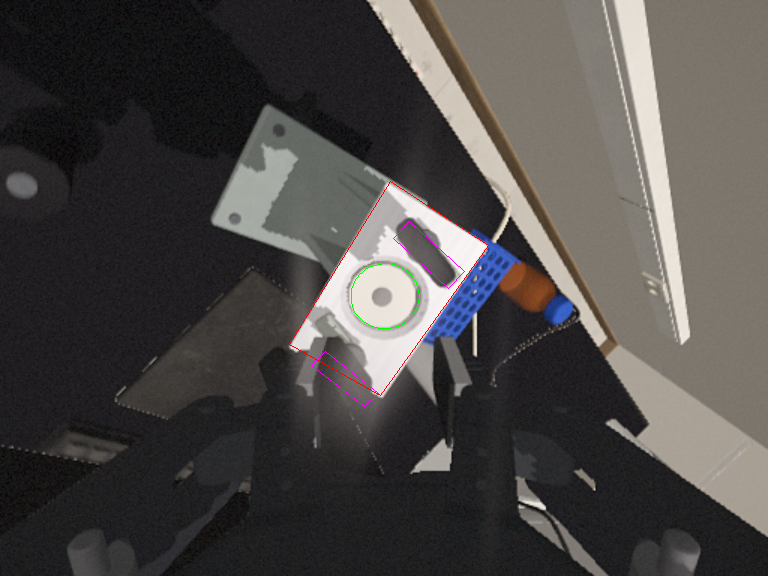

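Run:
```python
import cv2
a=cv2.imread("pics/m9w_raw.png")[115:270,190:330];cv2.imwrite("pics/m9c.png",cv2.resize(a,None,fx=3.8,fy=3.8,interpolation=cv2.INTER_CUBIC))
```

```text
(no output)
```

View pics/m9c.png

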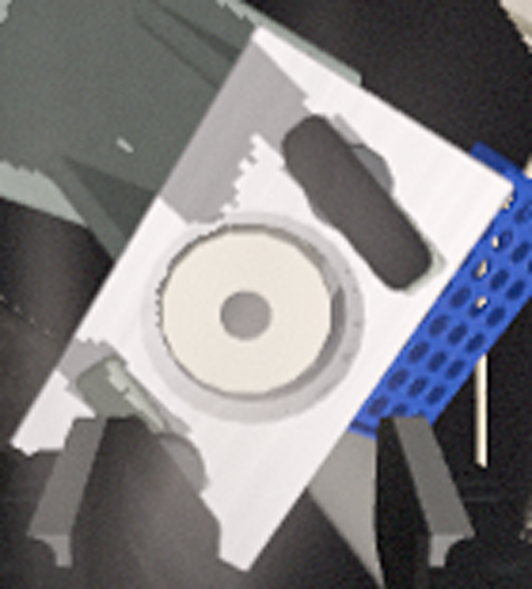

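Run:
```python
from h import *
cal=viewer.get_calibration("wrist");MR=mouthR()
def m(u,v,h):
    o,d=ray(cal,190+u/3.8-.37,115+v/3.8-.37);o2=MR.T@(o-M);d2=MR.T@d;return (o2+d2*(h-o2[2])/d2[2])[:2]
for h in (.037,.03):
    a=m(305,130,h);b=m(410,280,h);print(h,a.round(4),b.round(4),"mid",((a+b)/2).round(4),"len",np.linalg.norm(b-a).round(4),"ang",np.degrees(np.arctan2(*(b-a)[::-1])))
# cart, right arm direction (z=.008): centre line
print("cart",m(246,315,0)); a=m(90,370,.008);b=m(185,450,.008);print("rarm",a,b,np.degrees(np.arctan2(*(b-a)[::-1])))
goal(M,lean())
```

```text
0.037 [-0.0189  0.0455] [0.0136 0.0325] mid [-0.0027  0.039 ] len 0.0351 ang -21.70170771870947
0.03 [-0.0181  0.0449] [0.0157 0.0314] mid [-0.0012  0.0382] len 0.0364 ang -21.701707718709496
cart [-0.00249177 -0.00058414]
rarm [-0.02650983 -0.02843325] [ 0.00196449 -0.03369364] -10.466912721831862
t 16.0 q [ 0.02 -0.31  2.13  0.15  0.73 -0.83] pos [0.513  0.1581 0.2606] F [-0.1 -0.2 -0.5] op 0.452
shift [0.002, 0.0013, 0.087] turn [0.01, 0.12, 32.69]
```

Run:
```python
from h import *
L=lean(spin=np.radians(-69));MR=mouthR()
goal(M+MR@np.array([-.001,.039,.075]),L)
```

```text
t 16.0 q [ 0.02 -0.31  2.13  0.15  0.73 -0.83] pos [0.513  0.1581 0.2606] F [-0.1 -0.2 -0.5] op 0.452
shift [0.0221, -0.0321, 0.012] turn [-0.06, 0.1, -36.31]
```

Emit:
{"fn": "step_arm", "kwargs": {"plan": [[[0.022,-0.032,0.0],[0,0,-36.3]],[[0.022,-0.032,0.0],[0,0,-36.3]],[[0.022,-0.032,0.012],[0,0,-36.3]],[[0.022,-0.032,0.012],[0,0,-36.3]],[[0.022,-0.032,0.012],[0,0,-36.3]]]}}

```text
time_s: 16.5
eef_pos: [0.5132, 0.1979, 0.2503]
eef_rot: [0.14, 0.734, 0.612, 0.258]
wrist_force: [-0.1, -0.3, 0.8]
opening: 0.449
```

Emit:
{"fn": "step_arm", "kwargs": {"plan": [[[0,0,0],[0,0,0]]]}}

```text
time_s: 16.6
eef_pos: [0.5133, 0.1978, 0.2507]
eef_rot: [0.14, 0.735, 0.611, 0.258]
wrist_force: [0.4, 0.7, 0.6]
opening: 0.449
```

Run:
```python
from h import *
L=lean(spin=np.radians(-69));MR=mouthR()
goal(M+MR@np.array([-.001,.039,.023]),L)
cal,im=shot("wrist","k1");
im=cv2.resize(im,None,fx=1.5,fy=1.5)
o=telemetry.get_obs();R0=rot(o["eef_rot"]);p=(proj(cal,[o["eef_pos"]+R0@np.array([x,0,.06]) for x in(-.01,0,.01)])*1.5).astype(int)
for q in p: cv2.circle(im,tuple(int(v) for v in q),3,(0,255,255),1)
cv2.imwrite("pics/k1.png",im)
```

```text
t 16.6 q [ 0.13 -0.25  2.11  0.06  0.68 -1.29] pos [0.5133 0.1978 0.2507] F [0.4 0.7 0.6] op 0.449
shift [0.0002, 0.0002, 0.0513] turn [-0.18, 0.1, -0.86]
```

View pics/k1.png

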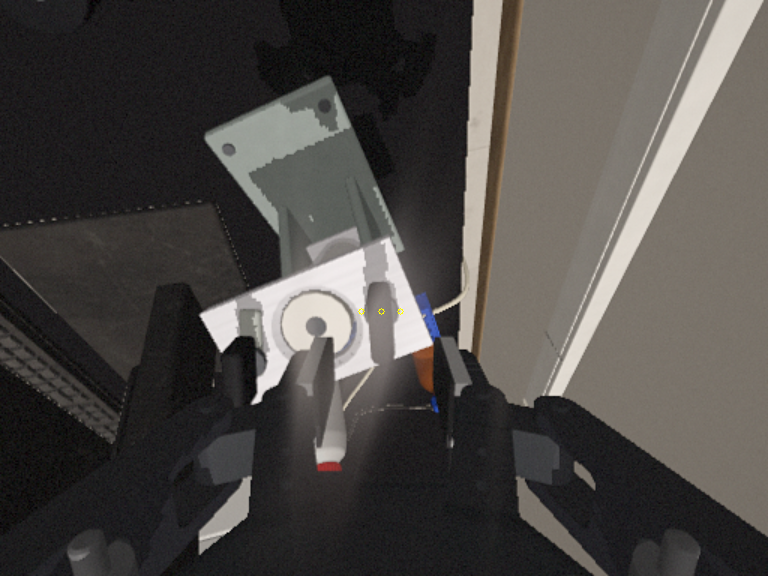

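Emit:
{"fn": "step_arm", "kwargs": {"plan": [[[0,0,0.015],[0,0,-0.5]],[[0,0,0.03],[0,0,-0.5]],[[0,0,0.045],[0,0,-0.5]],[[0,0,0.051],[0,0,-0.5]],[[0,0,0.051],[0,0,-0.5]]]}}

```text
time_s: 17.15
eef_pos: [0.5412, 0.2032, 0.2079]
eef_rot: [0.141, 0.733, 0.614, 0.257]
wrist_force: [0.5, -0.2, 0.4]
opening: 0.453
```

Emit:
{"fn": "step_arm", "kwargs": {"plan": [[[0,0,0],[0,0,0]],[[0,0,0],[0,0,0]],[[0,0,0],[0,0,0]],[[0,0,0],[0,0,0]],[[0,0,0],[0,0,0]]], "fingers": 0}}

```text
time_s: 17.65
eef_pos: [0.5411, 0.2021, 0.2093]
eef_rot: [0.142, 0.732, 0.615, 0.257]
wrist_force: [-7.0, -10.3, 5.2]
opening: 0.113
```

Run:
```python
from h import *
L=lean(spin=np.radians(0));MR=mouthR()
goal(M+MR@np.array([-.001,.039,.023]),L)
```

```text
t 17.65 q [ 0.13 -0.11  2.09  0.06  0.57 -1.3 ] pos [0.5411 0.2021 0.2093] F [ -7.  -10.3   5.2] op 0.113
shift [0.0013, -0.0002, 0.0013] turn [-0.01, 0.27, 68.78]
```

Emit:
{"fn": "step_arm", "kwargs": {"plan": [[[0,0,0],[0,0,7]],[[0,0,0],[0,0,14]],[[0,0,0],[0,0,21]],[[0,0,0],[0,0,28]],[[0,0,0],[0,0,35]]]}}

```text
time_s: 18.15
eef_pos: [0.5413, 0.2025, 0.2095]
eef_rot: [0.057, 0.884, 0.364, 0.288]
wrist_force: [-4.6, -7.2, 3.9]
opening: 0.112
```

Run:
```python
from h import *
L=lean(spin=np.radians(0));MR=mouthR()
goal(M+MR@np.array([-.001,.039,.023]),L);o=telemetry.get_obs();print(rot(o["eef_rot"]).T@o["torque"],rot(o["eef_rot"]).T@o["wrist_force"])
```

```text
t 18.15 q [ 0.13 -0.11  2.09  0.06  0.57 -0.69] pos [0.5413 0.2025 0.2095] F [-4.6 -7.2  3.9] op 0.112
shift [0.0005, -0.0008, 0.0013] turn [0.05, 0.2, 33.48]
[-0.19792877 -1.00168013 -0.08485106] [-5.70233102  3.64770114 -6.56403578]
```

Emit:
{"fn": "step_arm", "kwargs": {"plan": [[[0,0,0],[0,0,7]],[[0,0,0],[0,0,14]],[[0,0,0],[0,0,21]],[[0,0,0],[0,0,28]],[[0,0,0],[0,0,32]]]}}

```text
time_s: 18.65
eef_pos: [0.5417, 0.2027, 0.2098]
eef_rot: [-0.024, 0.95, 0.106, 0.294]
wrist_force: [-1.8, -4.6, 2.4]
opening: 0.113
```

Run:
```python
from h import *
L=lean(spin=np.radians(0));MR=mouthR()
goal(M+MR@np.array([-.001,.039,.023]),L);o=telemetry.get_obs();print(rot(o["eef_rot"]).T@o["torque"],rot(o["eef_rot"]).T@o["wrist_force"])
```

```text
t 18.65 q [ 0.13 -0.11  2.09  0.06  0.57 -0.13] pos [0.5417 0.2027 0.2098] F [-1.8 -4.6  2.4] op 0.113
shift [-0.0005, -0.0008, 0.0013] turn [0.09, 0.12, 1.52]
[-0.56933808 -0.4730737  -0.09314435] [-0.98267843  4.17331921 -3.46870579]
```

Torque about tool z still only friction (0.09 N m), so the stop isn't reached yet. I'll turn on in small steps.

Emit:
{"fn": "step_arm", "kwargs": {"plan": [[[0,0,0],[0,0,2]],[[0,0,0],[0,0,4]],[[0,0,0],[0,0,4]]]}}

```text
time_s: 18.95
eef_pos: [0.5416, 0.2027, 0.2098]
eef_rot: [-0.033, 0.953, 0.076, 0.293]
wrist_force: [-2.0, -5.1, 1.3]
opening: 0.113
```

Run:
```python
from h import *
L=lean(spin=np.radians(0));MR=mouthR()
goal(M+MR@np.array([-.001,.039,.023]),L);o=telemetry.get_obs();print(rot(o["eef_rot"]).T@o["torque"],rot(o["eef_rot"]).T@o["wrist_force"])
```

```text
t 18.95 q [ 0.13 -0.11  2.09  0.06  0.57 -0.07] pos [0.5416 0.2027 0.2098] F [-2.  -5.1  1.3] op 0.113
shift [-0.0005, -0.0008, 0.0013] turn [0.12, 0.11, -2.14]
[-0.66118041 -0.3939625  -0.94423819] [-1.59938482  4.71089107 -2.73540155]
```

Emit:
{"fn": "step_arm", "kwargs": {"plan": [[[0,0,0],[0,0,0]],[[0,0,0],[0,0,0]],[[0,0,0],[0,0,0]],[[0,0,-0.02],[0,0,0]],[[0,0,-0.05],[0,0,0]]], "fingers": 45}}

```text
time_s: 19.45
eef_pos: [0.5129, 0.1977, 0.2488]
eef_rot: [-0.034, 0.953, 0.075, 0.29]
wrist_force: [0.1, -0.3, -0.1]
opening: 0.455
```

Run:
```python
from h import *
L=lean(spin=np.radians(-75));MR=mouthR()
goal(M+MR@np.array([-.001,-.039,.085]),L)
cal,im=shot("wrist","k2");
cv2.imwrite("pics/k2.png",cv2.resize(im[100:300,130:380],None,fx=3,fy=3,interpolation=cv2.INTER_CUBIC))
```

```text
t 19.45 q [ 0.13 -0.24  2.11  0.06  0.68 -0.06] pos [0.5129 0.1977 0.2488] F [ 0.1 -0.3 -0.1] op 0.455
shift [0.0045, 0.0778, -0.012] turn [-0.24, 0.35, -77.28]
```

View pics/k2.png

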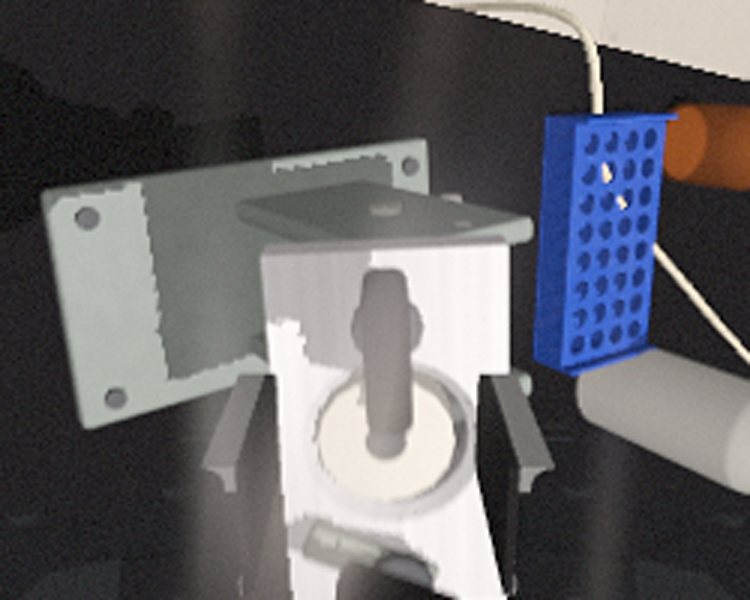

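Emit:
{"fn": "step_arm", "kwargs": {"plan": [[[0.0045,0.0778,-0.012],[0,0,-71.3]],[[0.0045,0.0778,-0.012],[0,0,-71.3]],[[0.0045,0.0778,-0.012],[0,0,-71.3]],[[0.0045,0.0778,-0.012],[0,0,-71.3]],[[0.0045,0.0778,-0.012],[0,0,-71.3]]]}}

```text
time_s: 20.0
eef_pos: [0.5241, 0.1195, 0.2613]
eef_rot: [0.061, 0.88, 0.374, 0.287]
wrist_force: [0.0, 0.5, 0.2]
opening: 0.45
```

Run:
```python
from h import *
L=lean(spin=np.radians(-69));MR=mouthR()
goal(M+MR@np.array([-.001,-.039,.075]),L)
```

```text
t 20.0 q [-0.09 -0.31  2.13  0.23  0.75 -1.02] pos [0.5241 0.1195 0.2613] F [0.  0.5 0.2] op 0.45
shift [-0.001, -0.0018, 0.0108] turn [-0.09, 0.26, -34.21]
```

Emit:
{"fn": "step_arm", "kwargs": {"plan": [[[-0.001,-0.002,0.01],[0,0,-34.2]],[[-0.001,-0.002,0.01],[0,0,-34.2]],[[-0.001,-0.002,0.01],[0,0,-34.2]],[[-0.001,-0.002,0.01],[0,0,-34.2]],[[-0.001,-0.002,0.01],[0,0,-34.2]]]}}

```text
time_s: 20.5
eef_pos: [0.5275, 0.1222, 0.2516]
eef_rot: [0.142, 0.732, 0.615, 0.257]
wrist_force: [-0.6, -0.2, 0.6]
opening: 0.449
```

Run:
```python
from h import *
L=lean(spin=np.radians(-69));MR=mouthR()
goal(M+MR@np.array([-.001,-.039,.023]),L)
cal,im=shot("wrist","k3");
im=cv2.resize(im,None,fx=1.5,fy=1.5)
cv2.imwrite("pics/k3.png",im)
```

```text
t 20.5 q [-0.08 -0.28  2.14  0.23  0.73 -1.61] pos [0.5275 0.1222 0.2516] F [-0.6 -0.2  0.6] op 0.449
shift [-0.0007, 0.0009, 0.0525] turn [-0.22, 0.18, -0.21]
```

View pics/k3.png

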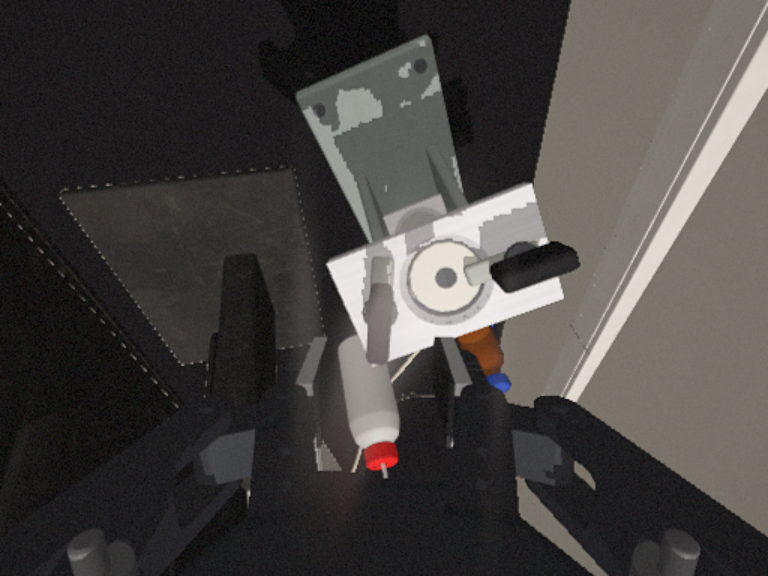

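Run:
```python
from h import *
_,a=shot("scene","k4s");_,b=shot("top","k4t")
cv2.imwrite("pics/k4.png",np.hstack([cv2.resize(a[60:310,100:360],None,fx=1.5,fy=1.5),cv2.resize(b[60:310,120:360],None,fx=1.5,fy=1.5)]))
```

```text
(no output)
```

View pics/k4.png

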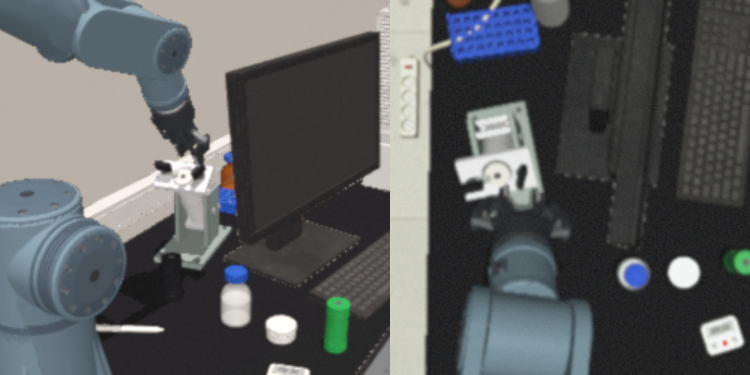

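Emit:
{"fn": "step_arm", "kwargs": {"plan": [[[-0.001,0.001,0.015],[0,0,0]],[[-0.001,0.001,0.03],[0,0,0]],[[-0.001,0.001,0.045],[0,0,0]],[[-0.001,0.001,0.052],[0,0,0]],[[-0.001,0.001,0.052],[0,0,0]]]}}

```text
time_s: 21.15
eef_pos: [0.5565, 0.1267, 0.2078]
eef_rot: [0.141, 0.733, 0.614, 0.256]
wrist_force: [-0.7, -0.5, 0.1]
opening: 0.446
```

Emit:
{"fn": "step_arm", "kwargs": {"plan": [[[0,0,0],[0,0,0]],[[0,0,0],[0,0,0]],[[0,0,0],[0,0,0]],[[0,0,0],[0,0,0]],[[0,0,0],[0,0,0]]], "fingers": 0}}

```text
time_s: 21.65
eef_pos: [0.5569, 0.1257, 0.2097]
eef_rot: [0.142, 0.732, 0.614, 0.257]
wrist_force: [-3.8, -5.7, 1.8]
opening: 0.115
```

Emit:
{"fn": "step_arm", "kwargs": {"plan": [[[0,0,0],[0,0,7]],[[0,0,0],[0,0,14]],[[0,0,0],[0,0,21]],[[0,0,0],[0,0,28]],[[0,0,0],[0,0,35]]]}}

```text
time_s: 22.15
eef_pos: [0.5571, 0.126, 0.2099]
eef_rot: [0.058, 0.884, 0.363, 0.288]
wrist_force: [-1.0, -2.9, 1.3]
opening: 0.12
```

Run:
```python
from h import *
L=lean(spin=np.radians(0));MR=mouthR()
goal(M+MR@np.array([-.001,-.039,.023]),L);o=telemetry.get_obs();print(rot(o["eef_rot"]).T@o["torque"],rot(o["eef_rot"]).T@o["wrist_force"])
```

```text
t 22.15 q [-0.07 -0.14  2.11  0.26  0.6  -1.01] pos [0.5571 0.126  0.2099] F [-1.  -2.9  1.3] op 0.12
shift [-0.0, -0.0012, 0.0013] turn [0.1, 0.23, 33.44]
[-0.01636327 -0.34083856 -0.05492867] [-1.93274388  1.9246687  -1.94403137]
```

Emit:
{"fn": "step_arm", "kwargs": {"plan": [[[0,0,0],[0,0,7]],[[0,0,0],[0,0,14]],[[0,0,0],[0,0,21]],[[0,0,0],[0,0,28]],[[0,0,0],[0,0,33]]]}}

```text
time_s: 22.65
eef_pos: [0.5574, 0.1262, 0.2102]
eef_rot: [-0.026, 0.951, 0.097, 0.293]
wrist_force: [1.5, -1.9, -0.6]
opening: 0.116
```

Emit:
{"fn": "step_arm", "kwargs": {"plan": [[[0,0,0],[0,0,2]],[[0,0,0],[0,0,3.5]],[[0,0,0],[0,0,3.5]]]}}

```text
time_s: 22.95
eef_pos: [0.5574, 0.1262, 0.2102]
eef_rot: [-0.034, 0.953, 0.072, 0.292]
wrist_force: [-1.5, -3.9, 5.0]
opening: 0.115
```

Run:
```python
from h import *
L=lean(spin=np.radians(0));MR=mouthR()
goal(M+MR@np.array([-.001,-.039,.023]),L);o=telemetry.get_obs();print(rot(o["eef_rot"]).T@o["torque"],rot(o["eef_rot"]).T@o["wrist_force"])
```

```text
t 22.95 q [-0.07 -0.14  2.11  0.26  0.6  -0.38] pos [0.5574 0.1262 0.2102] F [-1.5 -3.9  5. ] op 0.115
shift [-0.0011, -0.0008, 0.0013] turn [0.18, 0.15, -2.66]
[-0.47940247 -0.12436202 -1.06627839] [ 1.14626742  3.5469739  -5.36526332]
```

Torque is −1.07 N m, so the right keeper is at its stop as well. Release and retreat.

Emit:
{"fn": "step_arm", "kwargs": {"plan": [[[0,0,0],[0,0,0]],[[0,0,0],[0,0,0]],[[0,0,0],[0,0,0]],[[0,0,-0.02],[0,0,0]],[[0,0,-0.05],[0,0,0]]], "fingers": 45}}

```text
time_s: 23.45
eef_pos: [0.528, 0.1214, 0.2484]
eef_rot: [-0.036, 0.954, 0.071, 0.289]
wrist_force: [0.4, -0.2, -0.6]
opening: 0.447
```

Emit:
{"fn": "step_arm", "kwargs": {"plan": [[[-0.01,-0.02,-0.04],[0,0,0]],[[-0.02,-0.04,-0.07],[0,0,0]],[[-0.02,-0.04,-0.07],[0,0,0]],[[-0.02,-0.04,-0.07],[0,0,0]]]}}

```text
time_s: 23.85
eef_pos: [0.4681, 0.1513, 0.2987]
eef_rot: [-0.035, 0.953, 0.071, 0.292]
wrist_force: [0.3, 0.1, 0.3]
opening: 0.449
```

Run:
```python
from h import *
goal(M,lean());MR=mouthR()
cal,im=shot("wrist","f1");im=cv2.resize(im,None,fx=1.5,fy=1.5);raw=im.copy()
def dr(P,c): cv2.polylines(im,[(proj(cal,[M+MR@np.array(p) for p in P])*1.5).astype(int)],True,c,1)
dr([[.020*np.cos(x)-.002,.020*np.sin(x),0] for x in np.linspace(0,6.28,50)],(0,255,0))
for s in (1,-1):
    dr([[a*.0055,s*.039+b*.018,.037] for a,b in [(1,1),(1,-1),(-1,-1),(-1,1)]],(255,0,255))
    dr([[a*.006,s*.039-s*b,.008] for a,b in [(1,0),(1,.029),(-1,.029),(-1,0)]],(255,255,0))
x=slice(120,520);cv2.imwrite("pics/f1.png",np.hstack([raw[x,200:570],im[x,200:570]]))
_,b=shot("top","f2t");_,a=shot("scene","f2s")
cv2.imwrite("pics/f2.png",np.hstack([cv2.resize(a[140:320,160:340],None,fx=2.2,fy=2.2),cv2.resize(b[120:290,140:320],None,fx=2.2,fy=2.33)[:396]]))
```

```text
t 23.85 q [-0.   -0.49  2.17  0.14  0.87 -0.21] pos [0.4681 0.1513 0.2987] F [0.3 0.1 0.3] op 0.449
shift [0.0186, 0.0012, 0.1441] turn [0.07, 0.17, -2.71]
```

View pics/f1.png

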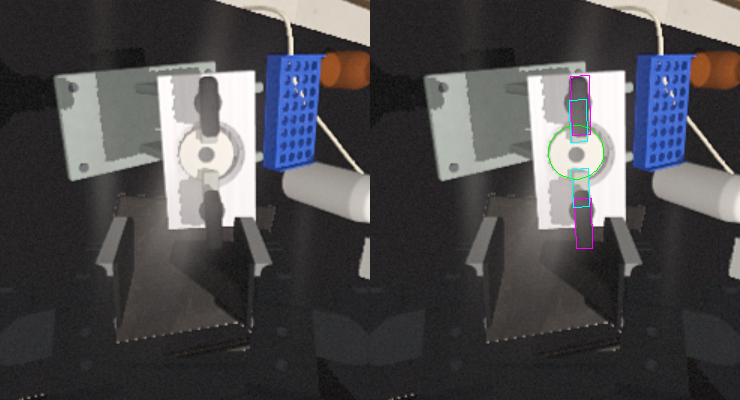

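View pics/f2.png

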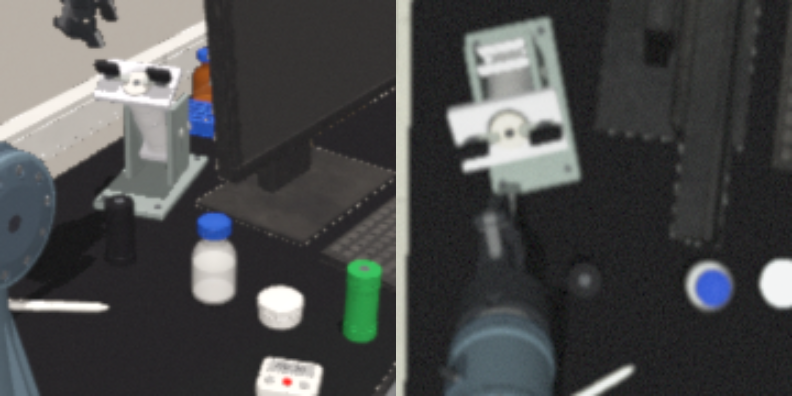

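Run:
```python
from bench import ticket,telemetry
print(telemetry.get_obs()["wrist_force"].round(1));print(ticket.hand_in())
```

```text
[ 0.1 -0.3  0.5]
the job is handed in; nothing more can be done
None
```

The magazine is loaded and locked, and I handed the job in at about 24 s of the 72 s allowed. No verdict comes back, so what follows rests on my own checks.

- **Loading:** the longer cartridge went in first and slid down. The shorter one went on top and stood about 19 mm proud of the mouth.
- **Pressing home:** I pressed the column down with closed fingers. The follower gave way at about 8 N, then stopped dead at about 31 N. The fingertips were then within about 0.1 mm of the mouth plane.
- **Keepers:** I turned each knob clockwise until the twisting force rose from roughly 0.05–0.1 N m to about 1 N m, its end stop. Both stood about 0.2 rad from fully open at the start, so each needed a shorter turn than the full 1.4 rad.
- **Last look:** both keeper arms lie over the cartridge and point at the tube axis, matching the expected closed position drawn over the picture. The shorter cartridge's end looks flush. The bottle and tin stand where they were, judged by eye in the pictures. The gripper was clear with about 0 N on the wrist.

No check failed. The different cameras disagreed by 2–4 mm on positions; I corrected that with close-up wrist views before each grasp and fit.

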